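Nip a prism frame strip with the inner knob of a coaxial bench press

TASK

Slide the bronze frame strip gently along its channel until its end is fully home against the brass stop, then turn the inner brass knob of the press clockwise until the pad bears on the strip with about 12 N, and let go. Do not turn the outer ring under the knob, do not over-press the strip or ram it into the stop, and leave the loose things on the bench alone.

Things in the scene. Friction and masses are not known exactly. Their poses are not given: they have to be found in the camera images.
- press: Green C-frame bench press, fixed. Origin on the table under the vertical knob axis; x from column to open front, y along the bed towards the strip's lug. Bed y -65 to 150 mm, 64 wide, top 40 mm above table. Column x -98 to -53, y +-28 mm; head x -98 to 36, y +-34 mm, top 150 mm up. Two 5 mm high rails, 27 mm apart, guide the strip along y (y -50 to 55 mm).
- stop_face (a point): Centre of the foot of the brass end stop's face, on the bed top (40 mm above the table, press y=-50 mm). Axes as the press; the strip slides towards -y to meet it.
- strip_end (a point): Underside middle of the inner end of the loose bronze strip (190 x 24 x 8 mm, 0.2 to 0.4 kg), lying on the bed in the channel along press y, 15 to 45 mm short of the stop at the start. Axes as the strip; lug towards +y. When home, this point meets stop_face along y.
- strip: The whole bronze strip: origin at the middle of its underside, y along its length towards the lug.
- lug_grip (a point): Grip point on the vertical centre line of the strip's upright lug (14 mm in x, 20 mm in y, 36 mm high above the strip's upper face): 24 mm above the strip's upper face, 12 mm below the lug's top, 178 mm along +y from strip_end. Can be gripped across x from above, or pushed.
- fine_grip (a point): On the axis of the inner knob at gripping height, 202 to 206 mm above the table (it rides with the ring's setting): round ribbed brass knob, 34 mm across, 36 mm high, top 13 mm above this point, underside 23 mm below, 6 mm or more clear of the outer ring. Clockwise from above lowers the pad 8 mm per rad. Friction (up to 0.2 N m) keeps it where left; each newton on the pad adds 0.008 N m.
- ring_mark (a point): White mark on the rim of the outer ring: dark steel, 72 mm across, 18 mm high, coaxial under the inner knob, top 173 mm above the table; this point is 34 mm from the axis. The ring also moves the pad (10 mm per rad, friction 0.4 N m) and must not be turned; its start angle differs each time.
- pad: The press pad under the head, on the knob axis: dark steel holder 20 mm across, origin at the middle of its underside, with a copper shoe 22 mm across screwed out below it by 5 to 10 mm (differs each time, not in the pose). The shoe starts 2.5 to 12.5 mm above the strip. Sprung: after first touch each further mm (0.125 rad of the inner knob) adds 7 N; 12 N is 0.21 rad past touch.
- bullseye: Thick green glass disc 100 mm across, 24 mm high, loose; origin under its centre. Leave alone.
- vial: Amber vial with cork, 28 mm across, 76 mm high, standing; origin under its centre. Leave alone.
- tin_lid: Tin oiler lid, 64 mm across, 45 mm high; origin under its centre. Leave alone.
- punch: Brass drift punch lying, 125 mm long (x -65 to +60 mm), 12 mm thick; origin on the table. Leave alone.
Mind the look-alikes: they are no part of the job. What is shaped like the strip but black is not meant.

How it is judged:
By the outcome, as a careful person would: the job done as asked, in the order asked, and still so for the second after the job is handed in, with the robot touching nothing.
It also fails if it takes over 64 s, if anything falls off the work surface, if the arm or the gripper's body presses on something with over 40 N, if the wrist force passes 120 N, or if a joint passes its speed limit or range.

ROBOT

A 7-joint arm with a two-finger parallel gripper is mounted at the origin on the work surface. World frame = base frame: x ahead of the robot, y to its left, z up, the work surface at z = 0. Lengths are in m, angles in rad, forces in N, time in s.
With the tool pointing down it reaches from about 0.425 to 0.875 m from the base axis. Payload 4.7 kg.
Tool frame: the origin (TCP) lies at the very end of the fingers, on their centre line; the grasp point (between the pads) lies 19 mm behind it; z points along the fingers, y is the line along which they close (so a half turn about z gives the same grasp; the last joint's range is limited). The gripper opens to 87 mm and grips with 3 to 60 N. Pads are 19 mm wide; open, the fingers measure 117 mm over their backs; the gripper's body (75 mm by 190 mm) begins 51 mm behind the grasp point.
Start: joints at [1.131, 0.321, -0.07, 1.45, 0.023, 1.371, -0.057], TCP at [0.285, -0.584, 0.223] pointing down, gripper open.
Joint ranges: [-2.86, 2.86], [-0.3, 2.09], [-1.38, 1.24], [0.06, 2.45], [-1.56, 4.7], [0.09, 2.05], [-2.69, 2.69]. Speed limits (rad/s): [2.57, 2.57, 3.14, 3.14, 3.14, 3.14, 3.14].

INTERFACE

Orientations are given as a rotation vector (axis times angle).
In Python, from bench import ctrl, imaging, ticket gives the robot as it stands.
- The arm moves only by the tool jog_arm, never from a script. Its argument "rows" is text: rows parted by semicolons, each of 7 numbers parted by spaces: the shift along the tool's x, y, z in cm, then the turn, a rotation vector about the tool's x, y, z in rad, then the closure, from -1 (fully open) to 1 (shut), so that 0 is half open. A call has 1 to 5 rows; each row shifts and turns the commanded pose from where the row before left it, along the tool's axes as they then stand; what a row does not reach is not made up. A row lasts 1/8 s, in which the tool goes at most 62.5 mm and 10.7 degrees, less where a joint would pass 70% of its speed; a pose out of reach is approached as far as the arm can. A call with a gripper value outside its range is refused whole. The fingers move at their own pace and stop on an object; "force" is the grip in N (left out, the last holds). Time passes only in rows, so rows that do not move let the fingers close. It gives the time, the measured TCP pose, the force, the opening and the grip force at its end, in the units of the state.
- ctrl.get_state(): the state, without advancing time (a new reading comes with each control period).
- imaging.get_image(name): name is "scene" or "side" or "wrist"; returns a dict with "img" (480x640x3 uint8, blue, green, red), "vertical_fov" (degrees; the focal length in pixels is half the picture's height over the tangent of half this angle, whatever the lens; pixels are square), "cx", "cy" (the principal point, pixels), "origin" and "orientation" of the camera in the world. Camera axes: x right, y down, z forward; pixel columns grow to the right and rows downward; lengths in m; the calibration is good to about 2 mm. A picture is of the moment at which its call begins. There is no depth.
- ticket.close_job(): hands the job in; it is judged then, once.
The state is a dict: "time": time; "joint_positions": joint angles; "qd": joint speeds; "joint_torque": joint torques, N m; "position": TCP position; "tool_rot": TCP orientation; "ft_force": force on the tool from outside, world axes, zero at the start; "torque": the same for the moment, N m; "grip_width": opening from 0.0 (shut) to 1.0 (fully open); "grip_force": force on a finger pad.
Only numpy, scipy, OpenCV 4.12 (cv2) and the standard library are available. Lean on these libraries where they do the work, as an engineer would, in place of code of your own. Each camera call takes 0.05 s, during which the arm holds its last target. There are 200 camera calls.

## Working session

There is one attempt and no reset: what is moved stays moved. The work goes in short steps, Python scripts to look and compute and a tool call to move; the robot and the scene stay as the last step left them, time stands still between calls to the robot, and variables do not carry over. Pictures are saved under pics/ and viewed, at most 10 in all, crops included, and the job is handed in when it is done.

Besides the shell and the picture viewer there is one more tool, called after "Call:" by a JSON object that holds its "api" and its "payload". jog_arm: Moves the arm, as the interface text tells. Its arguments: {"type":"object","properties":{"rows":{"type":"string"},"force":{"type":"number"}},"required":["rows"]}

```bash
mkdir -p pics; cat > h.py <<'E'
import numpy as np, cv2
from scipy.spatial.transform import Rotation as R
from bench import ctrl, imaging, ticket
def cam(n):
    d=imaging.get_image(n); f=240/np.tan(np.radians(d["vertical_fov"])/2)
    o=np.array(d["orientation"],float)
    M=o if o.shape==(3,3) else (R.from_rotvec(o).as_matrix() if o.size==3 else R.from_quat(o).as_matrix())
    return dict(img=d["img"],f=f,c=(d["cx"],d["cy"]),o=np.array(d["origin"]),M=M)
def ray(c,u,v): 
    return c["M"]@np.array([(u-c["c"][0])/c["f"],(v-c["c"][1])/c["f"],1])
def atz(c,u,v,z):
    r=ray(c,u,v); return c["o"]+r*(z-c["o"][2])/r[2]
def proj(c,P):
    p=(np.atleast_2d(P)-c["o"])@c["M"]; return p[:,:2]/p[:,2:]*c["f"]+np.array(c["c"])
E
python3 - <<'E'
from h import *
import pickle
D={}
for n in("scene","side","wrist"):
    D[n]=cam(n); cv2.imwrite(f"pics/{n}0.png",D[n]["img"]); print(n,D[n]["o"],D[n]["f"],D[n]["c"],D[n]["M"][:,2])
pickle.dump(D,open("d0.pkl","wb"))
print(ctrl.get_state())
E
```

```text
scene [ 1.14508041 -0.61828995  0.87951154] 555.9882188530364 (326.8689366300999, 238.18656421412075) [-0.54419121  0.49971263 -0.67390149]
side [0.08282201 0.68872411 0.88283894] 562.7276896175856 (323.5116950104743, 258.0061748583159) [ 0.40961112 -0.62455319 -0.66494514]
wrist [ 0.3510113  -0.55049931  0.38380329] 391.4567173845374 (320.68921591797135, 231.7333947456324) [-0.24309917 -0.11652903 -0.96297652]
{'time': 0.15, 'joint_positions': array([ 1.13108848,  0.32166325, -0.07008195,  1.45140599,  0.02258422,
        1.37080547, -0.05691659]), 'qd': array([-0.00014263, -0.00340944, -0.00024944, -0.00403513, -0.00118925,
        0.00136265,  0.0009436 ]), 'joint_torque': array([ 2.25807939e-04, -4.91795218e+01, -4.04407382e-01, -3.12877607e+01,
       -6.38225628e-02,  4.04219620e-02,  1.35876271e-04]), 'position': array([ 0.28472858, -0.58384476,  0.22170027]), 'tool_rot': array([-3.05966282e+00, -7.06418236e-01,  6.38758250e-04]), 'ft_force': array([-0.6910153 , -0.10432948, -0.07309553]), 'torque': array([-0.03160862, -0.00470635, -0.03968916]), 'grip_force': 0.0, 'grip_width': 1.0019623340264932}
```

View pics/scene0.png

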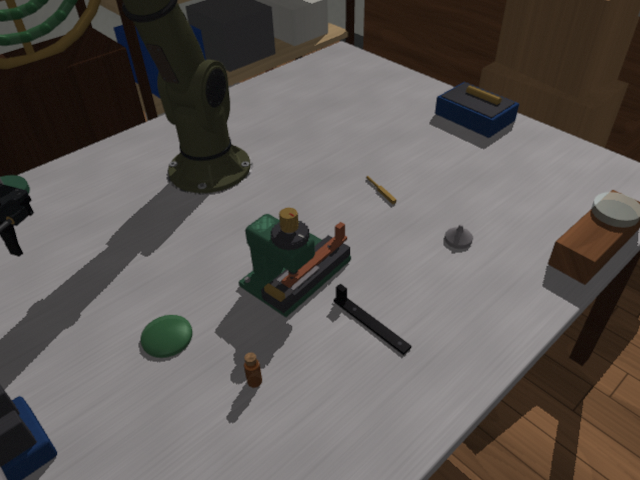

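View pics/side0.png

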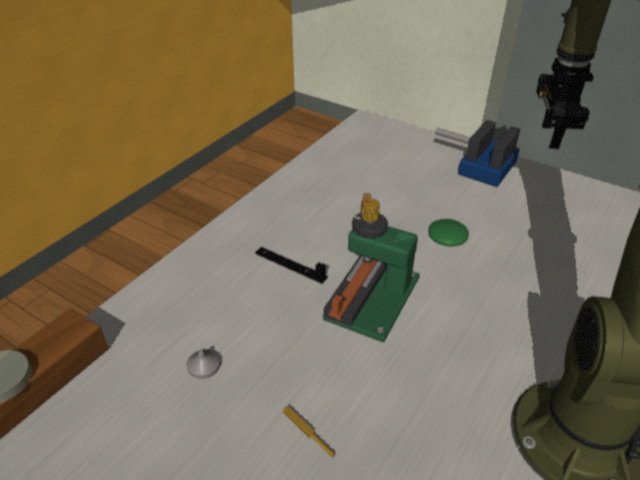

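The scene view shows the press at about (290,260), the bronze strip with its lug at (340,232) and the knob at (289,215). The black look-alike strip is at (370,320). In the side view the press is at (370,270), the lug at (337,303) and the knob at (370,210). The bronze strip lying in the press channel is the one meant. I'll enlarge both views to confirm.

```bash
python3 - <<'E'
from h import *
import pickle
D=pickle.load(open("d0.pkl","rb"))
a=D["scene"]["img"][200:320,235:355]; b=D["side"]["img"][190:345,315:425]
a=cv2.resize(a,(450,450),interpolation=cv2.INTER_CUBIC)   # 3.75x
b=cv2.resize(b,(350,493),interpolation=cv2.INTER_CUBIC)   # 3.182x
o=np.zeros((493,800,3),np.uint8); o[:450,:450]=a;o[:,450:]=b
o=np.clip(o*1.6,0,255).astype(np.uint8)
cv2.imwrite("pics/crop1.png",o)
E
```

```text
(no output)
```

View pics/crop1.png

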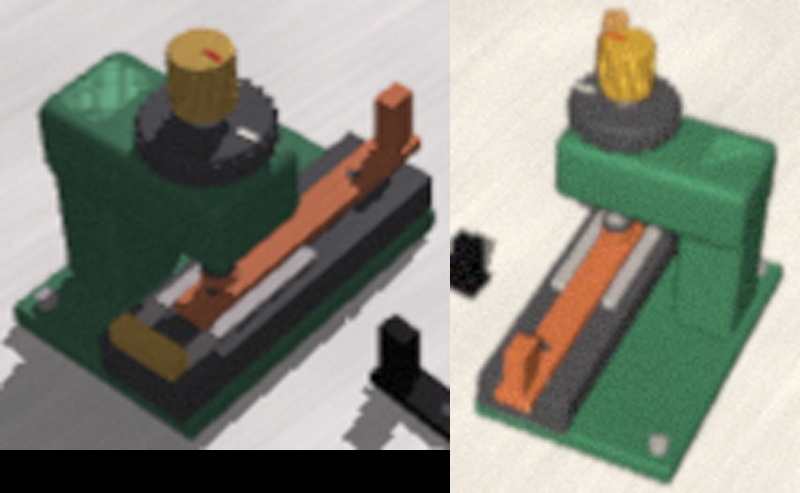

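```bash
cat > fit.py <<'E'
from h import *
import pickle
from scipy.optimize import least_squares
D=pickle.load(open("d0.pkl","rb"))
S=lambda u,v:(235+u/3.75,200+v/3.75); T=lambda u,v:(315+(u-450)/3.182,190+v/3.182)
# (view,pixel,press point, strip-relative?)
P=[("scene",S(201,49),(0,0,.217),0),("side",T(627,39),(0,0,.217),0),
("scene",S(394,91),(0,0,.084),1),("side",T(521,343),(0,0,.084),1),
("scene",S(432,178),(.032,.150,.04),0),("scene",S(350,135),(-.032,.150,.04),0),
("side",T(480,383),(.032,.150,.04),0)]
def w(p,q): 
    c,s=np.cos(p[2]),np.sin(p[2]); x,y,z=q; return np.array([p[0]+c*x-s*y,p[1]+s*x+c*y,z])
def res(p):
    r=[]
    for v,px,q,l in P:
        if l: q=(q[0],p[3],q[2])
        r.append((proj(D[v],w(p,q))[0]-px))
    return np.array(r).ravel()
k=atz(D["scene"],*P[0][1],.217); l=atz(D["scene"],*P[2][1],.084); d=l-k
ks=atz(D["side"],*P[1][1],.217); ls=atz(D["side"],*P[3][1],.084)
print("knob",k,ks,"lug",l,ls)
s=least_squares(res,[k[0],k[1],np.arctan2(-d[0],d[1]),.155],loss="soft_l1")
p=s.x; print("pose",p,"lug-from-home",p[3]-.128); print(res(p).reshape(-1,2).round(1))
if __name__=="__main__":
    # mark check points
    Q=dict(stop=(0,-.05,.04),bedc=(.032,-.065,.04),bedd=(-.032,-.065,.04),ring=(0,0,.173))
    for n,q in Q.items(): print(n,w(p,q).round(4),(proj(D["scene"],w(p,q))[0]-(235,200))*3.75,(proj(D["side"],w(p,q))[0]-(315,190))*3.182+(450,0))
E
python3 fit.py
```

```text
knob [ 0.50958293 -0.13001553  0.217     ] [ 0.50671255 -0.12902309  0.217     ] lug [0.49022398 0.02311467 0.084     ] [0.48704096 0.02216137 0.084     ]
pose [ 0.50809426 -0.12966568  0.12578934  0.15363344] lug-from-home 0.025633435476862726
[[-0.4 -0.4]
 [-0.4 -0.4]
 [-0.6 -0.2]
 [-0.9 -0.2]
 [-0.3 -1.6]
 [-0.9 -2.1]
 [-1.8 -3.8]]
stop [ 0.5144 -0.1793  0.04  ] [158.58832794 345.57973085] [638.323951   202.22168903]
bedc [ 0.548  -0.1901  0.04  ] [183.39321396 390.10168   ] [605.32627349 177.13286747]
bedd [ 0.4845 -0.1982  0.04  ] [ 96.78285013 334.46859623] [687.85190909 202.9115486 ]
ring [ 0.5081 -0.1297  0.173 ] [205.14375254 113.49265353] [621.68555237  93.14181786]
```

Confirmed: the bronze strip is in the channel with its lug at crop (394,92), and the brass stop is at (150,345). The inner knob with a red mark is at (201,49), above the dark ring, whose white mark is at (247,133). The black strip at (400,350) is the look-alike. The fitted heights and sizes agree within about 2 mm, and the strip is about 26 mm short of home, inside the stated 15–45 mm.

```bash
cat >> h.py <<'E'
def down(th): return np.array([[np.cos(th),np.sin(th),0],[np.sin(th),-np.cos(th),0],[0,0,-1.]])
def plan(way,grip=-1,start=None):
    """way: list of (pos,theta,nrows); prints rows in tool axes"""
    if start is None:
        s=ctrl.get_state(); p,M=np.array(s["position"]),R.from_rotvec(s["tool_rot"]).as_matrix()
    else: p,M=np.array(start[0]),down(start[1])
    out=[]
    for q,th,n in way:
        q=np.array(q); dR=R.from_matrix(M.T@down(th)).as_rotvec()/n; d=(q-p)/n
        for i in range(n):
            t=M.T@d*100; out.append(" ".join("%.2f"%a for a in t)+" "+" ".join("%.3f"%a for a in dR)+" %g"%grip)
            M=M@R.from_rotvec(dR).as_matrix(); p=p+d
    for i in range(0,len(out),5): print("; ".join(out[i:i+5]))
def st():
    s=ctrl.get_state(); M=R.from_rotvec(s["tool_rot"]).as_matrix()
    print("t",s["time"],"p",np.round(s["position"],4),"th",np.arctan2(M[1,0],M[0,0]).round(4),"tz",M[:,2].round(3),"F",np.round(s["ft_force"],2),"T",np.round(s["torque"],3),"w",s["grip_width"],s["grip_force"],"q7",s["joint_positions"][6].round(2))
    return s
E
python3 - <<'E'
from h import *
plan([((.36,-.33,.30),1.1,5),((.487,.023,.30),1.697,8),((.487,.023,.14),1.697,2+2)])
E
```

```text
3.58 -3.91 -1.56 -0.000 -0.000 -0.129 -1; 4.05 -3.41 -1.56 -0.000 -0.000 -0.129 -1; 4.46 -2.86 -1.56 -0.000 -0.000 -0.129 -1; 4.79 -2.26 -1.56 -0.000 -0.000 -0.129 -1; 5.04 -1.62 -1.57 -0.000 -0.000 -0.129 -1
4.65 -0.59 0.00 0.000 -0.000 -0.075 -1; 4.68 -0.24 0.00 0.000 -0.000 -0.075 -1; 4.69 0.11 0.00 0.000 -0.000 -0.075 -1; 4.67 0.46 0.00 0.000 -0.000 -0.075 -1; 4.62 0.81 0.00 0.000 -0.000 -0.075 -1
4.55 1.15 0.00 0.000 -0.000 -0.075 -1; 4.45 1.49 0.00 0.000 -0.000 -0.075 -1; 4.32 1.81 0.00 0.000 -0.000 -0.075 -1; -0.00 0.00 4.00 -0.000 0.000 0.000 -1; -0.00 0.00 4.00 -0.000 0.000 0.000 -1
-0.00 0.00 4.00 -0.000 0.000 0.000 -1; -0.00 0.00 4.00 -0.000 0.000 0.000 -1
```

Call:
{"api": "jog_arm", "payload": {"rows": "3.6 -3.9 -1.56 0 0 -0.129 -1; 4.05 -3.4 -1.56 0 0 -0.129 -1; 4.45 -2.85 -1.56 0 0 -0.129 -1; 4.8 -2.25 -1.56 0 0 -0.129 -1; 5.05 -1.6 -1.56 0 0 -0.129 -1"}}

```text
time: 0.78
position: [0.3612, -0.3287, 0.3009]
tool_rot: [2.676, 1.646, -0.0]
ft_force: [1.4, 0.0, -0.6]
grip_width: 0.995
grip_force: 0.0
```

Call:
{"api": "jog_arm", "payload": {"rows": "4.65 -0.6 0 0 0 -0.075 -1; 4.7 -0.25 0 0 0 -0.075 -1; 4.7 0.1 0 0 0 -0.075 -1; 4.65 0.45 0 0 0 -0.075 -1; 4.6 0.8 0 0 0 -0.075 -1"}}

```text
time: 1.4
position: [0.4401, -0.1084, 0.3004]
tool_rot: [2.324, 2.114, -0.0]
ft_force: [0.3, -0.1, 1.1]
grip_width: 0.998
grip_force: 0.0
```

Call:
{"api": "jog_arm", "payload": {"rows": "4.55 1.15 0 0 0 -0.075 -1; 4.45 1.5 0 0 0 -0.075 -1; 4.3 1.8 0 0 0 -0.075 -1; 0 0 4 0 0 0 -1; 0 0 4 0 0 0 -1"}}

```text
time: 2.02
position: [0.4877, 0.023, 0.2197]
tool_rot: [2.072, 2.36, 0.0]
ft_force: [0.0, -0.5, -0.5]
grip_width: 1.001
grip_force: 0.0
```

Call:
{"api": "jog_arm", "payload": {"rows": "0 0 3 0 0 0 -0.4; 0 0 0 0 0 0 -0.4; 0 0 0 0 0 0 -0.4"}}

```text
time: 2.4
position: [0.4882, 0.0224, 0.1918]
tool_rot: [2.074, 2.358, 0.002]
ft_force: [0.4, 0.6, 0.6]
grip_width: 0.758
grip_force: 0.0
```

```bash
python3 - <<'E'
from h import *
import pickle
st()
w=cam("wrist"); s=cam("scene"); pickle.dump(w,open("w1.pkl","wb"))
pts=np.array([(.4888,.0227,.084),(.5144,-.1793,.04)])
print(w["o"],proj(w,pts))
o=np.zeros((600,640,3),np.uint8); o[:480]=w["img"]; o[480:,:]=cv2.resize(s["img"][185:305,235:395],(640,480))[0:120]
cv2.imwrite("pics/w1.png",w["img"])
E
```

```text
t 2.4 p [0.4882 0.0224 0.1918] th 1.6988 tz [ 0.002 -0.    -1.   ] F [0.42 0.6  0.59] T [ 0.042 -0.077  0.039] w 0.7575575223386166 0.0 q7 0.02
[0.47870232 0.09655545 0.35395221] [[321.38085973 230.4719772 ]
 [321.00955058 421.98088938]]
```

View pics/w1.png

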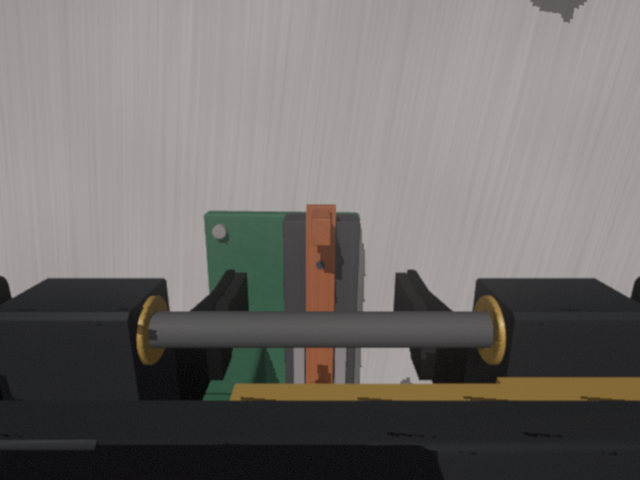

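The wrist view shows the bronze strip upright in the picture, so the yaw is right. The lug top is at (321,230) against a predicted (321,230), midway between the fingers, so I'm descending.

Call:
{"api": "jog_arm", "payload": {"rows": "0 0 4 0 0 0 -0.4; 0 0 4 0 0 0 -0.4; 0 0 3 0 0 0 -0.4; 0 0 2.8 0 0 0 -0.4; 0 0 0 0 0 0 -0.4"}}

```text
time: 3.12
position: [0.4866, 0.0222, 0.0518]
tool_rot: [-2.073, -2.357, 0.002]
ft_force: [-0.2, -0.5, -0.3]
grip_width: 0.702
grip_force: 0.0
```

Call:
{"api": "jog_arm", "payload": {"rows": "0 0 0 0 0 0 0.3; 0 0 0 0 0 0 0.5; 0 0 0 0 0 0 1; 0 0 0 0 0 0 1; 0 0 0 0 0 0 1", "force": 8}}

```text
time: 3.75
position: [0.4875, 0.0222, 0.0527]
tool_rot: [2.075, 2.359, -0.0]
ft_force: [-0.7, -0.4, -0.7]
grip_width: 0.217
grip_force: 0.0
```

```bash
python3 -c "
from h import *
st()"
```

```text
t 3.75 p [0.4875 0.0222 0.0527] th 1.6987 tz [ 0. -0. -1.] F [-0.72 -0.43 -0.68] T [ 0.055 -0.111 -0.003] w 0.21725138485127113 0.0 q7 -0.1
```

Call:
{"api": "jog_arm", "payload": {"rows": "0 0 0 0 0 0 1; 0 0 0 0 0 0 1; 0 0 0 0 0 0 1"}}

```text
time: 4.12
position: [0.4876, 0.0223, 0.0526]
tool_rot: [2.075, 2.359, 0.0]
ft_force: [0.1, -0.4, 0.5]
grip_width: 0.162
grip_force: 8.0
```

Call:
{"api": "jog_arm", "payload": {"rows": "-0.3 0 0 0 0 0 1; -0.3 0 0 0 0 0 1; -0.3 0 0 0 0 0 1; -0.3 0 0 0 0 0 1; 0 0 0 0 0 0 1"}}

```text
time: 4.75
position: [0.4892, 0.0099, 0.0526]
tool_rot: [2.075, 2.358, -0.0]
ft_force: [-0.3, 0.5, 1.8]
grip_width: 0.161
grip_force: 8.0
```

Call:
{"api": "jog_arm", "payload": {"rows": "-0.3 0 0 0 0 0 1; -0.3 0 0 0 0 0 1; -0.2 0 0 0 0 0 1; 0 0 0 0 0 0 1"}}

```text
time: 5.25
position: [0.4902, 0.0021, 0.0526]
tool_rot: [2.075, 2.358, -0.0]
ft_force: [-0.1, 2.2, 2.8]
grip_width: 0.164
grip_force: 8.0
```

Call:
{"api": "jog_arm", "payload": {"rows": "-0.1 0 0 0 0 0 1; -0.1 0 0 0 0 0 1; 0 0 0 0 0 0 1"}}

```text
time: 5.62
position: [0.4904, 0.0005, 0.0526]
tool_rot: [2.075, 2.359, 0.0]
ft_force: [-0.0, 3.1, 2.4]
grip_width: 0.159
grip_force: 8.0
```

Call:
{"api": "jog_arm", "payload": {"rows": "-0.1 0 0 0 0 0 1; 0 0 0 0 0 0 1; 0 0 0 0 0 0 1"}}

```text
time: 6.0
position: [0.4905, -0.0005, 0.0526]
tool_rot: [2.075, 2.359, -0.0]
ft_force: [-0.7, 3.6, 3.3]
grip_width: 0.158
grip_force: 8.0
```

```bash
python3 - <<'E'
from h import *
st()
s=cam("scene"); d=cam("side")
a=cv2.resize(s["img"][215:315,235:355],(600,500),interpolation=cv2.INTER_CUBIC)
a=np.clip(a*1.8,0,255).astype(np.uint8); cv2.imwrite("pics/s2.png",a)
E
```

```text
t 6.0 p [ 0.4905 -0.0005  0.0526] th 1.6989 tz [ 0. -0. -1.] F [-0.7   3.56  3.31] T [0.718 0.007 0.057] w 0.15821112296919063 7.998320462065749 q7 -0.05
```

View pics/s2.png

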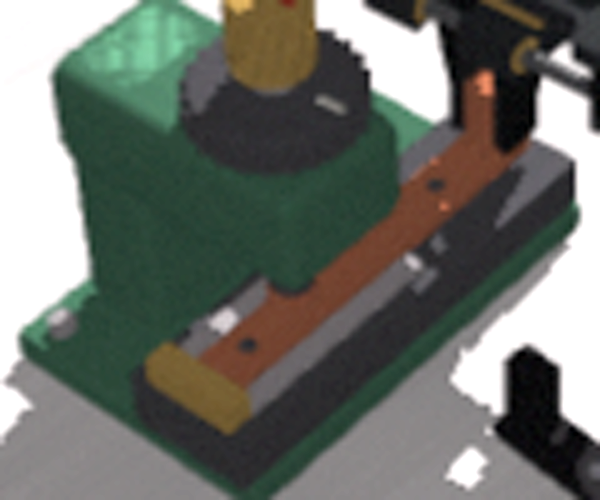

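The crop shows the strip end at about (205,360), right by the stop, though a gap of 1–2 mm could be hidden. I'll keep going in fine steps.

Call:
{"api": "jog_arm", "payload": {"rows": "-0.1 0 0 0 0 0 1; 0 0 0 0 0 0 1; 0 0 0 0 0 0 1"}}

```text
time: 6.48
position: [0.4906, -0.0015, 0.0526]
tool_rot: [2.075, 2.359, 0.0]
ft_force: [-0.7, 3.5, 5.0]
grip_width: 0.16
grip_force: 8.0
```

Call:
{"api": "jog_arm", "payload": {"rows": "-0.1 0 0 0 0 0 1; 0 0 0 0 0 0 1; 0 0 0 0 0 0 1"}}

```text
time: 6.85
position: [0.4907, -0.0023, 0.0526]
tool_rot: [-2.075, -2.359, -0.0]
ft_force: [-0.5, 4.6, 5.1]
grip_width: 0.161
grip_force: 8.0
```

Call:
{"api": "jog_arm", "payload": {"rows": "-0.1 0 0 0 0 0 1; 0 0 0 0 0 0 1; 0 0 0 0 0 0 1"}}

```text
time: 7.22
position: [0.4907, -0.0023, 0.0526]
tool_rot: [-2.073, -2.359, -0.001]
ft_force: [-1.6, 7.6, 5.0]
grip_width: 0.163
grip_force: 8.0
```

Call:
{"api": "jog_arm", "payload": {"rows": "-0.1 0 0 0 0 0 1; 0 0 0 0 0 0 1; 0 0 0 0 0 0 1"}}

```text
time: 7.6
position: [0.4907, -0.0024, 0.0526]
tool_rot: [-2.072, -2.359, -0.002]
ft_force: [-0.8, 8.6, 4.8]
grip_width: 0.16
grip_force: 8.0
```

```bash
python3 - <<'E'
from h import *
st()
s=cam("scene"); d=cam("side")
a=cv2.resize(s["img"][260:310,255:315],(600,500),interpolation=cv2.INTER_CUBIC)
a=np.clip(a*2.,0,255).astype(np.uint8); cv2.imwrite("pics/s3.png",a)
E
```

```text
t 7.6 p [ 0.4907 -0.0024  0.0526] th 1.6997 tz [-0.     0.002 -1.   ] F [-0.77  8.57  4.8 ] T [ 1.879  0.18  -0.028] w 0.16000732106714013 8.000879773171619 q7 -0.04
```

View pics/s3.png

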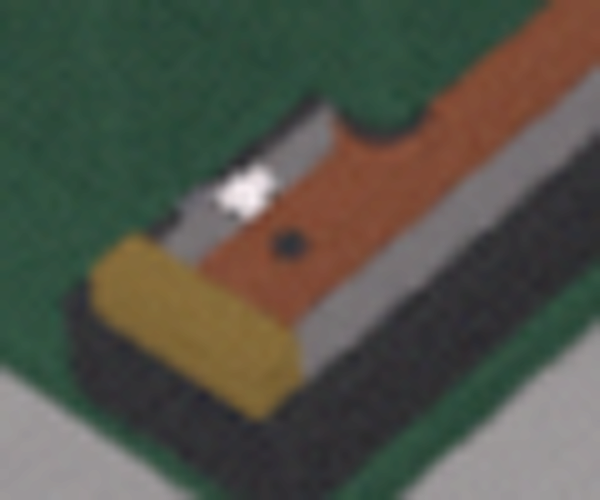

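The position stalled at y = -0.0024 while the push force rose from 4.6 to 8.6 N. Travel was 24.9 mm against an expected 25.6, and the crop shows no gap between the strip end (240,290) and the stop, so the strip is home. Now I'll ease off and release.

Call:
{"api": "jog_arm", "payload": {"rows": "0.1 0 0 0 0 0 1; 0 0 0 0 0 0 0.6; 0 0 0 0 0 0 0; 0 0 0 0 0 0 -0.3; 0 0 0 0 0 0 -0.3"}}

```text
time: 8.32
position: [0.4906, -0.004, 0.0524]
tool_rot: [2.075, 2.358, -0.001]
ft_force: [0.1, -0.1, -1.1]
grip_width: 0.453
grip_force: 0.0
```

```bash
python3 - <<'E'
from h import *
s=st(); p=s["position"]
k=np.array([.5081,-.1297])
plan([((p[0],p[1],.27),1.7,4),((k[0],k[1],.27),1.7+.9,6)],-0.3)
E
```

```text
t 8.325 p [ 0.4906 -0.004   0.0524] th 1.6983 tz [-0. -0. -1.] F [ 0.07 -0.13 -1.05] T [ 0.001 -0.066 -0.036] w 0.45267923370405355 0.0 q7 -0.04
-0.00 -0.00 -5.44 -0.000 0.000 -0.000 -0.3; -0.00 -0.00 -5.44 -0.000 0.000 -0.000 -0.3; -0.00 -0.00 -5.44 -0.000 0.000 -0.000 -0.3; -0.00 -0.00 -5.44 -0.000 0.000 -0.000 -0.3; -2.11 0.02 -0.00 0.000 0.000 -0.150 -0.3
-2.09 -0.30 -0.00 0.000 0.000 -0.150 -0.3; -2.03 -0.61 -0.00 0.000 0.000 -0.150 -0.3; -1.91 -0.90 -0.00 0.000 0.000 -0.150 -0.3; -1.76 -1.18 -0.00 0.000 0.000 -0.150 -0.3; -1.56 -1.43 -0.00 0.000 0.000 -0.150 -0.3
```

Call:
{"api": "jog_arm", "payload": {"rows": "0 0 -5.4 0 0 0 -0.3; 0 0 -5.4 0 0 0 -0.3; 0 0 -5.4 0 0 0 -0.3; 0 0 -5.5 0 0 0 -0.3; -2.1 0 0 0 0 -0.15 -0.3"}}

```text
time: 8.95
position: [0.4961, -0.0228, 0.2747]
tool_rot: [1.878, 2.508, 0.006]
ft_force: [0.3, -0.1, 0.0]
grip_width: 0.644
grip_force: 0.0
```

Call:
{"api": "jog_arm", "payload": {"rows": "-2.1 -0.3 0 0 0 -0.15 -0.3; -2 -0.6 0 0 0 -0.15 -0.3; -1.9 -0.9 0 0 0 -0.15 -0.3; -1.75 -1.2 0 0 0 -0.15 -0.3; -1.55 -1.45 0 0 0 -0.15 -0.3"}}

```text
time: 9.57
position: [0.5073, -0.1298, 0.2694]
tool_rot: [-0.835, -3.029, 0.001]
ft_force: [-0.4, 0.5, 0.4]
grip_width: 0.649
grip_force: 0.0
```

Call:
{"api": "jog_arm", "payload": {"rows": "0 0 0 0 0 0 -0.3; 0 0 0 0 0 0 -0.3"}}

```text
time: 9.82
position: [0.5073, -0.1278, 0.2695]
tool_rot: [-0.844, -3.026, -0.001]
ft_force: [0.2, 1.0, -0.3]
grip_width: 0.647
grip_force: 0.0
```

```bash
python3 - <<'E'
from h import *
import pickle
s=st()
D={n:cam(n) for n in("scene","side","wrist")}; pickle.dump(D,open("d2.pkl","wb"))
print(proj(D["wrist"],[(.5081,-.1297,.217)]),proj(D["scene"],[(.5081,-.1297,.217)]))
a=cv2.resize(D["wrist"]["img"],(480,360)); b=cv2.resize(D["scene"]["img"][195:255,265:315],(300,360),interpolation=cv2.INTER_CUBIC)
b=np.clip(b*1.6,0,255).astype(np.uint8)
cv2.imwrite("pics/k.png",np.hstack([a,b]))
E
```

```text
t 9.825 p [ 0.5073 -0.1278  0.2695] th 2.5973 tz [-0.     0.001 -1.   ] F [ 0.17  1.03 -0.34] T [ 0.106 -0.095 -0.005] w 0.6474861774585987 0.0 q7 1.2
[[316.582576   257.99184495]] [[288.21131149 212.62846111]]
```

View pics/k.png

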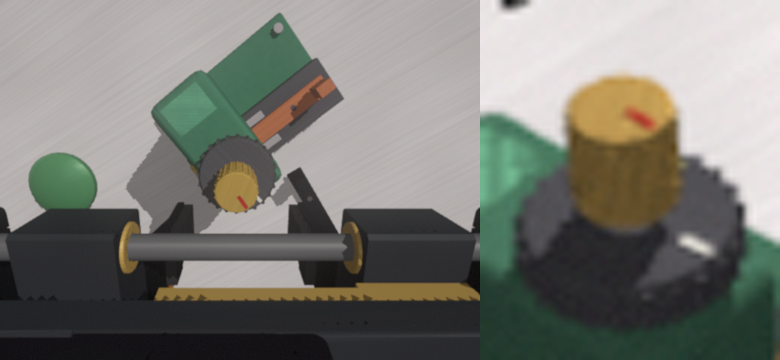

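```bash
python3 - <<'E'
from h import *
import pickle
from scipy.optimize import least_squares
D=pickle.load(open("d2.pkl","rb"))
im=D["wrist"]["img"][205:305,260:370]
v=cv2.resize(D["side"]["img"][185:245,340:400],(560,560),interpolation=cv2.INTER_CUBIC)
w=cv2.resize(im[15:,:75],(0,0),fx=3.2,fy=5.6) if 0 else cv2.resize(D["wrist"]["img"][210:300,270:360],(560,560),interpolation=cv2.INTER_CUBIC)
o=np.zeros((400,800,3),np.uint8); o[:,:400]=cv2.resize(w,(400,400)); o[:,400:]=np.clip(cv2.resize(v,(400,400))*1.2,0,255)
cv2.imwrite("pics/k2.png",o)
obs=[("scene",(288.8,212.8)),("side",(370.6,202.3)),("wrist",(314.7,250.7))]
for z in(.215,.217,.219):
    print(z,[atz(D[n],*px,z)[:2].round(4) for n,px in obs])
E
```

```text
0.215 [array([ 0.5073, -0.1278]), array([ 0.508 , -0.1313]), array([ 0.5043, -0.1287])]
0.217 [array([ 0.5093, -0.1292]), array([ 0.5067, -0.1289]), array([ 0.5037, -0.1283])]
0.219 [array([ 0.5112, -0.1307]), array([ 0.5054, -0.1264]), array([ 0.5032, -0.1279])]
```

View pics/k2.png

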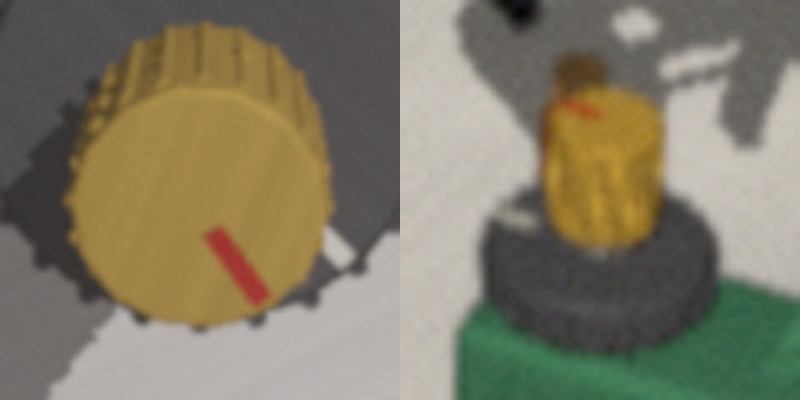

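The enlarged crop shows the knob's top centre at wrist pixel (315,256.6) against a predicted (316.6,258). All three views agree on the knob axis being at about (0.5075, -0.1295).

Call:
{"api": "jog_arm", "payload": {"rows": "-0.1 -0.15 2 0 0 0 -0.3; 0 0 2.5 0 0 0 -0.3; 0 0 2.3 0 0 0 -0.3; 0 0 1.5 0 0 0 -0.3; 0 0 0 0 0 0 -0.3"}}

```text
time: 10.6
position: [0.5069, -0.1303, 0.1857]
tool_rot: [-0.841, -3.025, -0.0]
ft_force: [-0.2, -0.8, 0.2]
grip_width: 0.649
grip_force: 0.0
```

Call:
{"api": "jog_arm", "payload": {"rows": "0 0 0 0 0 0 0; 0 0 0 0 0 0 0.1; 0 0 0 0 0 0 0.1; 0 0 0 0 0 0 1; 0 0 0 0 0 0 1", "force": 20}}

```text
time: 11.22
position: [0.5074, -0.1314, 0.1868]
tool_rot: [0.843, 3.026, -0.001]
ft_force: [-1.7, -1.3, 1.5]
grip_width: 0.383
grip_force: 20.0
```

Call:
{"api": "jog_arm", "payload": {"rows": "0 0 0 0 0 0 1; 0 0 0 0 0 0 1"}}

```text
time: 11.48
position: [0.5074, -0.1313, 0.1868]
tool_rot: [0.843, 3.026, -0.001]
ft_force: [-0.6, -2.5, 3.0]
grip_width: 0.382
grip_force: 20.0
```

```bash
python3 -c "
from h import *
st()"
```

```text
t 11.475 p [ 0.5074 -0.1313  0.1868] th 2.5984 tz [ 0.    -0.001 -1.   ] F [-0.63 -2.52  3.04] T [-0.363  0.173 -0.043] w 0.3821332747318203 19.996780660003424 q7 1.18
```

```bash
cat > m.py <<'E'
from h import *
import json,sys
n=int(sys.argv[1]) if len(sys.argv)>1 else 5
A=[]
for i in range(n):
    imaging.get_image("side"); s=ctrl.get_state(); M=R.from_rotvec(s["tool_rot"]).as_matrix()
    A.append([np.arctan2(M[1,0],M[0,0]),s["torque"][2],*s["ft_force"],*s["position"]])
A=np.array(A); m=A.mean(0); e=A[:,1].std()/np.sqrt(n)
open("log.txt","a").write(json.dumps([*m,e])+"\n")
print("t %.2f th %.4f turned %.4f Tz %.4f±%.4f F"%(s["time"],m[0],2.598-m[0],m[1],e),m[2:5].round(1),m[5:].round(4),s["grip_width"].round(3),s["joint_positions"][6].round(2))
E
python3 m.py 4
```

```text
Traceback (most recent call last):
  File "m.py", line 10, in <module>
    print("t %.2f th %.4f turned %.4f Tz %.4f±%.4f F"%(s["time"],m[0],2.598-m[0],m[1],e),m[2:5].round(1),m[5:].round(4),s["grip_width"].round(3),s["joint_positions"][6].round(2))
                                                                                                                        ^^^^^^^^^^^^^^^^^^^^^
AttributeError: 'float' object has no attribute 'round'
```

Call:
{"api": "jog_arm", "payload": {"rows": "0 0 0 0 0 0.05 1; 0 0 0 0 0 0.05 1; 0 0 0 0 0 0 1", "force": 30}}

```text
time: 12.05
position: [0.5075, -0.1312, 0.1868]
tool_rot: [0.992, 2.981, -0.001]
ft_force: [-1.7, -2.0, 5.4]
grip_width: 0.382
grip_force: 30.0
```

```bash
python3 m.py 4
```

```text
Traceback (most recent call last):
  File "m.py", line 10, in <module>
    print("t %.2f th %.4f turned %.4f Tz %.4f±%.4f F"%(s["time"],m[0],2.598-m[0],m[1],e),m[2:5].round(1),m[5:].round(4),s["grip_width"].round(3),s["joint_positions"][6].round(2))
                                                                                                                        ^^^^^^^^^^^^^^^^^^^^^
AttributeError: 'float' object has no attribute 'round'
```

Call:
{"api": "jog_arm", "payload": {"rows": "0 0 0 0 0 0.05 1; 0 0 0 0 0 0.05 1; 0 0 0 0 0 0 1"}}

```text
time: 12.62
position: [0.5075, -0.1312, 0.1868]
tool_rot: [1.14, 2.927, -0.001]
ft_force: [-1.7, -2.5, 5.0]
grip_width: 0.383
grip_force: 30.0
```

```bash
python3 m.py 4
```

```text
Traceback (most recent call last):
  File "m.py", line 10, in <module>
    print("t %.2f th %.4f turned %.4f Tz %.4f±%.4f F"%(s["time"],m[0],2.598-m[0],m[1],e),m[2:5].round(1),m[5:].round(4),s["grip_width"].round(3),s["joint_positions"][6].round(2))
                                                                                                                        ^^^^^^^^^^^^^^^^^^^^^
AttributeError: 'float' object has no attribute 'round'
```

```bash
sed -i 's/s\["grip_width"\].round(3)/round(s["grip_width"],3)/' m.py; cat log.txt; python3 m.py 3
```

```text
[2.5985054726305234, -0.01544541858854568, -2.0311752851282185, -2.2358893409356253, 3.548253947728854, 0.5074601011312746, -0.13122053141575202, 0.18680609812755655, 0.007284789640349893]
[2.499389687018713, 0.10156229888539209, -1.819671623288269, -2.612696232976361, 4.970851121347209, 0.5074835748403305, -0.13115910206958026, 0.18677990160758579, 0.007050317800398942]
[2.3990476082811982, 0.04377351806100492, -1.977635927310084, -2.5188519898376995, 5.109664573524137, 0.5074746221894769, -0.13114722730629305, 0.1867715550100255, 0.011902511822477401]
t 12.97 th 2.3990 turned 0.1990 Tz 0.0429±0.0204 F [-2.  -3.1  4.9] [ 0.5075 -0.1312  0.1868] 0.381 0.98
```

Call:
{"api": "jog_arm", "payload": {"rows": "0 0 0 0 0 0.03 1; 0 0 0 0 0 0.03 1; 0 0 0 0 0 0 1"}}

```text
time: 13.35
position: [0.5075, -0.1311, 0.1868]
tool_rot: [1.227, 2.892, -0.001]
ft_force: [-1.8, -2.5, 5.1]
grip_width: 0.382
grip_force: 30.0
```

```bash
python3 m.py 4
```

```text
t 13.55 th 2.3392 turned 0.2588 Tz 0.1644±0.0127 F [-1.6 -3.1  5.2] [ 0.5075 -0.1312  0.1868] 0.38 0.92
```

Call:
{"api": "jog_arm", "payload": {"rows": "0 0 0 0 0 0.03 1; 0 0 0 0 0 0.03 1; 0 0 0 0 0 0 1"}}

```text
time: 13.92
position: [0.5074, -0.1312, 0.1868]
tool_rot: [1.313, 2.854, -0.001]
ft_force: [-2.1, -2.7, 5.6]
grip_width: 0.388
grip_force: 30.0
```

```bash
python3 m.py 4
```

```text
t 14.12 th 2.2791 turned 0.3189 Tz 0.1190±0.0100 F [-2.2 -3.   5.2] [ 0.5075 -0.1312  0.1868] 0.382 0.86
```

Torque readings taken at rest depend on stick and overshoot. From here I'll turn in slow even rows and read straight after the motion.

Call:
{"api": "jog_arm", "payload": {"rows": "0 0 0 0 0 0.012 1; 0 0 0 0 0 0.012 1; 0 0 0 0 0 0.012 1; 0 0 0 0 0 0.012 1; 0 0 0 0 0 0.012 1"}}

```text
time: 14.75
position: [0.5075, -0.1312, 0.1868]
tool_rot: [1.398, 2.813, -0.001]
ft_force: [-3.0, -3.5, 5.6]
grip_width: 0.382
grip_force: 30.0
```

```bash
sed -i 's/^A=np.array(A)/A=np.array(A); print(A[:,1].round(3),end=" ")/; s/^A=\[\]/A=[]; s0=ctrl.get_state(); print("first",s0["torque"][2].round(3),end=" ")/' m.py; python3 m.py 4
```

```text
first 0.162 [0.191 0.158 0.179 0.192] t 14.95 th 2.2190 turned 0.3790 Tz 0.1800±0.0070 F [-2.  -2.9  5.2] [ 0.5074 -0.1312  0.1868] 0.386 0.8
```

Call:
{"api": "jog_arm", "payload": {"rows": "0 0 0 0 0 0.012 1; 0 0 0 0 0 0.012 1; 0 0 0 0 0 0.012 1; 0 0 0 0 0 0.012 1; 0 0 0 0 0 0.012 1"}}

```text
time: 15.58
position: [0.5074, -0.1312, 0.1868]
tool_rot: [1.482, 2.77, -0.001]
ft_force: [-2.7, -2.7, 5.3]
grip_width: 0.379
grip_force: 30.0
```

```bash
python3 m.py 4
```

```text
first 0.205 [0.127 0.234 0.205 0.175] t 15.78 th 2.1590 turned 0.4390 Tz 0.1851±0.0199 F [-2.3 -2.8  5.4] [ 0.5074 -0.1312  0.1868] 0.382 0.74
```

Call:
{"api": "jog_arm", "payload": {"rows": "0 0 0 0 0 0.012 1; 0 0 0 0 0 0.012 1; 0 0 0 0 0 0.012 1; 0 0 0 0 0 0.012 1; 0 0 0 0 0 0.012 1"}}

```text
time: 16.4
position: [0.5074, -0.1312, 0.1868]
tool_rot: [1.564, 2.724, -0.001]
ft_force: [-1.9, -3.0, 5.3]
grip_width: 0.385
grip_force: 30.0
```

```bash
python3 m.py 5
```

```text
first 0.189 [0.158 0.165 0.136 0.121 0.134] t 16.65 th 2.0991 turned 0.4989 Tz 0.1427±0.0073 F [-2.5 -3.1  5.3] [ 0.5074 -0.1312  0.1868] 0.381 0.68
```

Call:
{"api": "jog_arm", "payload": {"rows": "0 0 0 0 0 0.012 1; 0 0 0 0 0 0.012 1; 0 0 0 0 0 0.012 1; 0 0 0 0 0 0.012 1; 0 0 0 0 0 0.012 1"}}

```text
time: 17.27
position: [0.5074, -0.1312, 0.1868]
tool_rot: [1.645, 2.676, -0.001]
ft_force: [-1.9, -2.8, 4.7]
grip_width: 0.38
grip_force: 30.0
```

```bash
python3 m.py 5
```

```text
first 0.149 [0.164 0.124 0.143 0.161 0.158] t 17.52 th 2.0391 turned 0.5589 Tz 0.1498±0.0066 F [-2.1 -3.2  5.1] [ 0.5074 -0.1312  0.1868] 0.383 0.62
```

Call:
{"api": "jog_arm", "payload": {"rows": "0 0 0 0 0 0.012 1; 0 0 0 0 0 0.012 1; 0 0 0 0 0 0.012 1; 0 0 0 0 0 0.012 1; 0 0 0 0 0 0.012 1"}}

```text
time: 18.15
position: [0.5074, -0.1312, 0.1868]
tool_rot: [1.725, 2.625, -0.001]
ft_force: [-2.6, -3.5, 5.3]
grip_width: 0.381
grip_force: 30.0
```

```bash
python3 m.py 4
```

```text
first 0.19 [0.237 0.145 0.138 0.134] t 18.35 th 1.9790 turned 0.6190 Tz 0.1635±0.0214 F [-2.3 -2.9  5.6] [ 0.5074 -0.1312  0.1868] 0.383 0.56
```

Call:
{"api": "jog_arm", "payload": {"rows": "0 0 0 0 0 0.012 1; 0 0 0 0 0 0.012 1; 0 0 0 0 0 0.012 1; 0 0 0 0 0 0.012 1; 0 0 0 0 0 0.012 1"}}

```text
time: 18.98
position: [0.5074, -0.1312, 0.1868]
tool_rot: [1.803, 2.572, -0.001]
ft_force: [-2.0, -3.9, 5.2]
grip_width: 0.385
grip_force: 30.0
```

```bash
python3 m.py 4
```

```text
first 0.166 [0.12  0.108 0.204 0.195] t 19.18 th 1.9190 turned 0.6790 Tz 0.1569±0.0216 F [-2.3 -3.   5.6] [ 0.5074 -0.1312  0.1868] 0.381 0.5
```

Call:
{"api": "jog_arm", "payload": {"rows": "0 0 0 0 0 0.012 1; 0 0 0 0 0 0.012 1; 0 0 0 0 0 0.012 1; 0 0 0 0 0 0.012 1; 0 0 0 0 0 0.012 1"}}

```text
time: 19.8
position: [0.5074, -0.1312, 0.1868]
tool_rot: [1.879, 2.517, -0.001]
ft_force: [-2.3, -3.1, 5.5]
grip_width: 0.383
grip_force: 30.0
```

```bash
python3 m.py 4; python3 - <<'E'
from h import *
import pickle
D=pickle.load(open("d2.pkl","rb"))
def red(im):
    h=im[200:225,275:305].astype(int); m=(h[...,2]>120)&(h[...,2]>2.2*h[...,1])&(h[...,2]>2*h[...,0]); y,x=np.nonzero(m); return (len(x),x.mean()+275 if len(x) else 0,y.mean()+200 if len(x) else 0)
s=cam("scene"); print(red(D["scene"]["img"]),red(s["img"]))
for d in(D["scene"],s):
    n,u,v=red(d["img"])
    if n: q=atz(d,u,v,.217)-[.5075,-.1295,.217]; print(q.round(4),np.arctan2(q[1],q[0]))
E
```

```text
first 0.233 [0.208 0.105 0.158 0.124] t 20.00 th 1.8590 turned 0.7390 Tz 0.1486±0.0197 F [-2.5 -2.6  5.2] [ 0.5074 -0.1312  0.1868] 0.385 0.44
(0, 0, 0) (0, 0, 0)
```

Call:
{"api": "jog_arm", "payload": {"rows": "0 0 0 0 0 0.012 1; 0 0 0 0 0 0.012 1; 0 0 0 0 0 0.012 1; 0 0 0 0 0 0.012 1; 0 0 0 0 0 0.012 1"}}

```text
time: 20.68
position: [0.5074, -0.1312, 0.1868]
tool_rot: [1.954, 2.46, -0.001]
ft_force: [-2.7, -3.4, 5.1]
grip_width: 0.381
grip_force: 30.0
```

```bash
python3 m.py 4
```

```text
first 0.222 [0.089 0.09  0.188 0.118] t 20.88 th 1.7990 turned 0.7990 Tz 0.1215±0.0201 F [-2.  -3.5  5.3] [ 0.5074 -0.1312  0.1868] 0.383 0.38
```

Call:
{"api": "jog_arm", "payload": {"rows": "0 0 0 0 0 0.012 1; 0 0 0 0 0 0.012 1; 0 0 0 0 0 0.012 1; 0 0 0 0 0 0.012 1; 0 0 0 0 0 0.012 1"}}

```text
time: 21.5
position: [0.5073, -0.1312, 0.1867]
tool_rot: [2.027, 2.4, -0.001]
ft_force: [-2.0, -2.8, 4.9]
grip_width: 0.382
grip_force: 30.0
```

```bash
python3 m.py 5; python3 - <<'E'
from h import *
s=cam("scene"); h=s["img"][195:230,270:310].astype(float)
r=h[...,2]/(h[...,1]+5); i=np.argsort(r.ravel())[-10:]; print([(k%40+270,k//40+195,r.ravel()[k].round(2)) for k in i])
a=np.clip(cv2.resize(s["img"][190:320,240:360],(554,600),interpolation=cv2.INTER_CUBIC)*1.8,0,255).astype(np.uint8); cv2.imwrite("pics/mid.png",a)
E
```

```text
first 0.166 [0.107 0.093 0.131 0.137 0.097] t 21.75 th 1.7390 turned 0.8590 Tz 0.1131±0.0079 F [-2.2 -2.9  5.3] [ 0.5074 -0.1312  0.1868] 0.38 0.32
[(np.int64(286), np.int64(216), np.float64(1.35)), (np.int64(286), np.int64(217), np.float64(1.4)), (np.int64(288), np.int64(217), np.float64(1.43)), (np.int64(288), np.int64(216), np.float64(1.64)), (np.int64(287), np.int64(214), np.float64(1.75)), (np.int64(287), np.int64(217), np.float64(1.86)), (np.int64(288), np.int64(215), np.float64(1.87)), (np.int64(287), np.int64(215), np.float64(1.97)), (np.int64(287), np.int64(216), np.float64(2.14)), (np.int64(288), np.int64(214), np.float64(2.33))]
```

Call:
{"api": "jog_arm", "payload": {"rows": "0 0 0 0 0 0.012 1; 0 0 0 0 0 0.012 1; 0 0 0 0 0 0.012 1; 0 0 0 0 0 0.012 1; 0 0 0 0 0 0.012 1"}}

```text
time: 22.42
position: [0.5074, -0.1312, 0.1868]
tool_rot: [2.098, 2.338, -0.001]
ft_force: [-2.8, -3.2, 4.3]
grip_width: 0.385
grip_force: 30.0
```

```bash
python3 m.py 5
```

```text
first 0.2 [0.169 0.098 0.085 0.154 0.085] t 22.68 th 1.6790 turned 0.9190 Tz 0.1183±0.0161 F [-2.1 -2.9  5.2] [ 0.5074 -0.1312  0.1868] 0.382 0.26
```

View pics/mid.png

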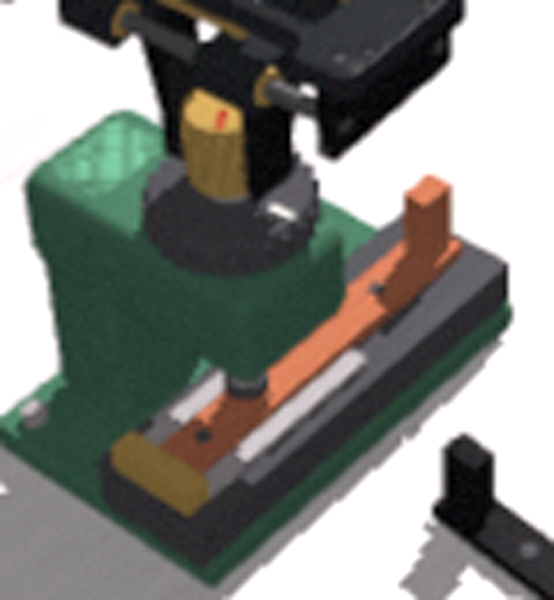

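The knob's red mark has swung to crop (220,120), while the ring's white mark is unmoved at (280,213). The strip is still against the stop, and the pad at (247,390) is close above the strip. Continuing.

Call:
{"api": "jog_arm", "payload": {"rows": "0 0 0 0 0 0.012 1; 0 0 0 0 0 0.012 1; 0 0 0 0 0 0.012 1; 0 0 0 0 0 0.012 1; 0 0 0 0 0 0.012 1"}}

```text
time: 23.3
position: [0.5074, -0.1312, 0.1868]
tool_rot: [2.167, 2.274, -0.001]
ft_force: [-2.9, -3.0, 5.4]
grip_width: 0.382
grip_force: 30.0
```

```bash
python3 m.py 5
```

```text
first 0.144 [0.106 0.14  0.142 0.184 0.125] t 23.55 th 1.6190 turned 0.9790 Tz 0.1392±0.0115 F [-2.  -2.9  5.5] [ 0.5074 -0.1312  0.1868] 0.388 0.21
```

Call:
{"api": "jog_arm", "payload": {"rows": "0 0 0 0 0 0.012 1; 0 0 0 0 0 0.012 1; 0 0 0 0 0 0.012 1; 0 0 0 0 0 0.012 1; 0 0 0 0 0 0.012 1"}}

```text
time: 24.18
position: [0.5074, -0.1312, 0.1868]
tool_rot: [2.234, 2.208, -0.001]
ft_force: [-3.4, -3.2, 5.7]
grip_width: 0.383
grip_force: 30.0
```

```bash
python3 m.py 5
```

```text
first 0.168 [0.169 0.165 0.227 0.172 0.179] t 24.43 th 1.5591 turned 1.0389 Tz 0.1825±0.0102 F [-2.3 -3.2  5.3] [ 0.5074 -0.1312  0.1868] 0.384 0.15
```

Call:
{"api": "jog_arm", "payload": {"rows": "0 0 0 0 0 0.012 1; 0 0 0 0 0 0.012 1; 0 0 0 0 0 0.012 1; 0 0 0 0 0 0.012 1; 0 0 0 0 0 0.012 1"}}

```text
time: 25.05
position: [0.5074, -0.1312, 0.1868]
tool_rot: [2.299, 2.14, -0.001]
ft_force: [-1.7, -2.5, 4.2]
grip_width: 0.384
grip_force: 30.0
```

```bash
python3 m.py 7
```

```text
first 0.197 [0.198 0.171 0.186 0.195 0.221 0.242 0.188] t 25.40 th 1.4992 turned 1.0988 Tz 0.2002±0.0083 F [-2.4 -3.   5.7] [ 0.5074 -0.1312  0.1868] 0.384 0.09
```

Torque has been rising since about 0.92 rad turned, at roughly the expected slope, but friction drift could look the same. A small reversal over an angle already measured will separate load from friction.

Call:
{"api": "jog_arm", "payload": {"rows": "0 0 0 0 0 -0.012 1; 0 0 0 0 0 -0.012 1; 0 0 0 0 0 -0.012 1; 0 0 0 0 0 -0.012 1; 0 0 0 0 0 -0.012 1"}}

```text
time: 26.02
position: [0.5073, -0.1312, 0.1868]
tool_rot: [2.235, 2.208, -0.001]
ft_force: [-2.0, -3.2, 5.2]
grip_width: 0.38
grip_force: 30.0
```

```bash
python3 m.py 5
```

```text
first -0.176 [-0.197 -0.11  -0.106 -0.074 -0.167] t 26.27 th 1.5584 turned 1.0396 Tz -0.1309±0.0200 F [-2.7 -3.   5.5] [ 0.5074 -0.1312  0.1868] 0.384 0.14
```

Call:
{"api": "jog_arm", "payload": {"rows": "0 0 0 0 0 -0.012 1; 0 0 0 0 0 -0.012 1; 0 0 0 0 0 -0.012 1; 0 0 0 0 0 -0.012 1; 0 0 0 0 0 -0.012 1"}}

```text
time: 26.9
position: [0.5074, -0.1312, 0.1868]
tool_rot: [2.168, 2.274, -0.001]
ft_force: [-2.8, -2.4, 5.0]
grip_width: 0.388
grip_force: 30.0
```

```bash
python3 m.py 5
```

```text
first -0.176 [-0.188 -0.174 -0.148 -0.154 -0.209] t 27.15 th 1.6184 turned 0.9796 Tz -0.1748±0.0100 F [-2.2 -2.7  5.1] [ 0.5074 -0.1312  0.1868] 0.385 0.2
```

Call:
{"api": "jog_arm", "payload": {"rows": "0 0 0 0 0 0.018 1; 0 0 0 0 0 0.018 1; 0 0 0 0 0 0.012 1; 0 0 0 0 0 0.012 1"}}

```text
time: 27.65
position: [0.5074, -0.1312, 0.1868]
tool_rot: [2.234, 2.208, -0.001]
ft_force: [-1.8, -2.5, 5.3]
grip_width: 0.382
grip_force: 30.0
```

```bash
python3 m.py 6
```

```text
first 0.216 [0.14  0.223 0.132 0.179 0.155 0.19 ] t 27.95 th 1.5591 turned 1.0389 Tz 0.1697±0.0128 F [-2.7 -3.   5.4] [ 0.5074 -0.1312  0.1868] 0.382 0.15
```

Call:
{"api": "jog_arm", "payload": {"rows": "0 0 0 0 0 0.012 1; 0 0 0 0 0 0.012 1; 0 0 0 0 0 0.012 1; 0 0 0 0 0 0.012 1; 0 0 0 0 0 0.012 1"}}

```text
time: 28.58
position: [0.5074, -0.1312, 0.1868]
tool_rot: [2.299, 2.14, -0.001]
ft_force: [-2.6, -3.2, 4.8]
grip_width: 0.383
grip_force: 30.0
```

```bash
python3 m.py 6
```

```text
first 0.175 [0.226 0.211 0.157 0.155 0.229 0.243] t 28.88 th 1.4992 turned 1.0988 Tz 0.2035±0.0143 F [-2.4 -3.2  5.6] [ 0.5074 -0.1312  0.1868] 0.387 0.09
```

Call:
{"api": "jog_arm", "payload": {"rows": "0 0 0 0 0 0.012 1; 0 0 0 0 0 0.012 1; 0 0 0 0 0 0.012 1; 0 0 0 0 0 0.012 1"}}

```text
time: 29.38
position: [0.5074, -0.1312, 0.1868]
tool_rot: [2.35, 2.084, -0.001]
ft_force: [-3.3, -3.0, 5.6]
grip_width: 0.383
grip_force: 30.0
```

```bash
python3 m.py 6
```

```text
first 0.261 [0.231 0.144 0.203 0.201 0.199 0.226] t 29.68 th 1.4512 turned 1.1468 Tz 0.2008±0.0116 F [-2.4 -2.5  5.7] [ 0.5074 -0.1312  0.1868] 0.382 0.04
```

Call:
{"api": "jog_arm", "payload": {"rows": "0 0 0 0 0 -0.012 1; 0 0 0 0 0 -0.012 1; 0 0 0 0 0 -0.012 1; 0 0 0 0 0 -0.012 1"}}

```text
time: 30.18
position: [0.5074, -0.1312, 0.1868]
tool_rot: [2.3, 2.14, -0.001]
ft_force: [-2.3, -3.5, 5.5]
grip_width: 0.383
grip_force: 30.0
```

```bash
python3 m.py 8
```

```text
first -0.127 [-0.136 -0.118 -0.11  -0.159 -0.151 -0.098 -0.11  -0.136] t 30.57 th 1.4984 turned 1.0996 Tz -0.1275±0.0072 F [-2.5 -3.   5.6] [ 0.5074 -0.1312  0.1868] 0.386 0.09
```

Call:
{"api": "jog_arm", "payload": {"rows": "0 0 0 0 0 -0.07 1; 0 0 0 0 0 -0.07 1; 0 0 0 0 0 -0.06 1; 0 0 0 0 0 -0.012 1; 0 0 0 0 0 -0.012 1"}}

```text
time: 31.2
position: [0.5073, -0.1312, 0.1868]
tool_rot: [2.047, 2.383, -0.001]
ft_force: [-1.9, -2.1, 4.5]
grip_width: 0.381
grip_force: 30.0
```

Call:
{"api": "jog_arm", "payload": {"rows": "0 0 0 0 0 -0.012 1; 0 0 0 0 0 -0.012 1; 0 0 0 0 0 -0.012 1"}}

```text
time: 31.58
position: [0.5074, -0.1312, 0.1868]
tool_rot: [2.003, 2.419, -0.001]
ft_force: [-2.6, -3.6, 5.7]
grip_width: 0.383
grip_force: 30.0
```

```bash
python3 m.py 8
```

```text
first -0.243 [-0.196 -0.177 -0.19  -0.153 -0.143 -0.164 -0.13  -0.236] t 31.98 th 1.7582 turned 0.8398 Tz -0.1737±0.0113 F [-2.4 -2.7  5.1] [ 0.5074 -0.1312  0.1868] 0.382 0.34
```

Call:
{"api": "jog_arm", "payload": {"rows": "0 0 0 0 0 0.012 1; 0 0 0 0 0 0.012 1; 0 0 0 0 0 0.012 1; 0 0 0 0 0 0.012 1; 0 0 0 0 0 0.012 1"}}

```text
time: 32.6
position: [0.5074, -0.1312, 0.1868]
tool_rot: [2.074, 2.359, -0.001]
ft_force: [-1.2, -2.8, 5.2]
grip_width: 0.382
grip_force: 30.0
```

```bash
python3 m.py 8
```

```text
first 0.216 [0.173 0.188 0.149 0.124 0.143 0.139 0.172 0.084] t 33.00 th 1.6991 turned 0.8989 Tz 0.1464±0.0109 F [-2.2 -2.7  5.3] [ 0.5074 -0.1312  0.1868] 0.381 0.28
```

Load and friction now separate cleanly. The friction base is +0.147 forward and -0.174 reverse, and the touch point comes out at 0.985 ± 0.015 rad. The target is 0.985 + 0.21 ≈ 1.195 rad, with about 0.24 N m expected going forward.

Call:
{"api": "jog_arm", "payload": {"rows": "0 0 0 0 0 0.05 1; 0 0 0 0 0 0.05 1; 0 0 0 0 0 0.05 1; 0 0 0 0 0 0.02 1; 0 0 0 0 0 0.02 1"}}

```text
time: 33.62
position: [0.5074, -0.1312, 0.1868]
tool_rot: [2.289, 2.151, -0.001]
ft_force: [-2.5, -3.5, 5.5]
grip_width: 0.383
grip_force: 30.0
```

Call:
{"api": "jog_arm", "payload": {"rows": "0 0 0 0 0 0.02 1; 0 0 0 0 0 0.02 1; 0 0 0 0 0 0.012 1; 0 0 0 0 0 0.012 1; 0 0 0 0 0 0.012 1"}}

```text
time: 34.25
position: [0.5074, -0.1312, 0.1868]
tool_rot: [2.368, 2.063, -0.001]
ft_force: [-1.9, -2.3, 5.7]
grip_width: 0.384
grip_force: 30.0
```

```bash
python3 m.py 8
```

```text
first 0.269 [0.323 0.184 0.206 0.24  0.238 0.194 0.192 0.216] t 34.65 th 1.4333 turned 1.1647 Tz 0.2240±0.0149 F [-2.5 -2.8  5.4] [ 0.5074 -0.1312  0.1868] 0.381 0.02
```

Call:
{"api": "jog_arm", "payload": {"rows": "0 0 0 0 0 0.01 1; 0 0 0 0 0 0.01 1; 0 0 0 0 0 0.01 1"}}

```text
time: 35.02
position: [0.5074, -0.1312, 0.1868]
tool_rot: [2.399, 2.027, -0.001]
ft_force: [-2.1, -2.9, 5.5]
grip_width: 0.384
grip_force: 30.0
```

```bash
python3 m.py 12
```

```text
first 0.271 [0.284 0.248 0.252 0.239 0.196 0.2   0.301 0.28  0.249 0.228 0.202 0.242] t 35.62 th 1.4034 turned 1.1946 Tz 0.2436±0.0093 F [-2.6 -3.1  5.6] [ 0.5074 -0.1312  0.1868] 0.378 -0.01
```

At 1.1946 rad the torque is 0.2436 N m. Less the 0.147 base, that is 0.097 N m, or 12.1 N. I'll release and rise clear.

Call:
{"api": "jog_arm", "payload": {"rows": "0 0 0 0 0 0 0; 0 0 0 0 0 0 -0.3; 0 0 0 0 0 0 -0.3; 0 0 0 0 0 0 -0.3"}}

```text
time: 36.12
position: [0.5075, -0.1304, 0.1863]
tool_rot: [-2.399, -2.027, -0.0]
ft_force: [0.4, 0.2, -0.0]
grip_width: 0.638
grip_force: 0.0
```

Call:
{"api": "jog_arm", "payload": {"rows": "0 0 -2 0 0 0 -0.3; 0 0 -3 0 0 0 -0.3; 0 0 -4 0 0 0 -0.3; 0 0 -5 0 0 0 -0.3; 0 0 0 0 0 0 -0.3"}}

```text
time: 36.75
position: [0.5096, -0.1308, 0.3308]
tool_rot: [2.395, 2.023, 0.007]
ft_force: [0.4, -0.5, -0.2]
grip_width: 0.65
grip_force: 0.0
```

```bash
python3 - <<'E'
from h import *
st(); s=cam("scene")
a=np.clip(cv2.resize(s["img"][200:320,235:355],(600,600),interpolation=cv2.INTER_CUBIC)*1.6,0,255).astype(np.uint8); cv2.imwrite("pics/end.png",a)
E
```

```text
t 36.75 p [ 0.5096 -0.1308  0.3308] th 1.4031 tz [ 0.008 -0.002 -1.   ] F [ 0.37 -0.49 -0.17] T [-0.041 -0.104  0.001] w 0.6497124361060552 0.0 q7 0.02
```

View pics/end.png

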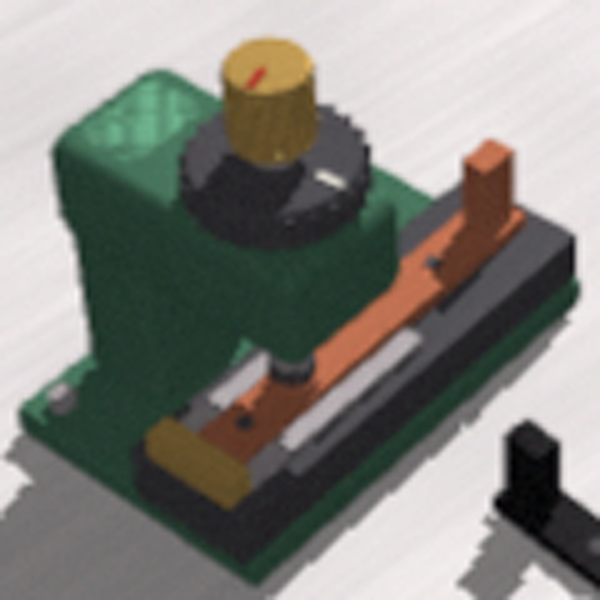

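The strip is against the stop at (200,450) and the pad is on the strip at (292,370). The ring mark is at scene pixel (301,236), the same as at the start. The gripper is clear, so I'm handing in.

```bash
python3 -c "
from bench import ticket
print(ticket.close_job())"
```

```text
the job is handed in; nothing more can be done
None
```

I handed the job in at about 37 s: the strip is home against the stop, the pad bears on it with about 12 N (estimated from knob torque), the outer ring was not turned, and the gripper is clear; I reversed the knob slightly twice along the way to find the touch point.

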